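# Tip the bead gate

## Robot

A 6-joint arm with a two-finger parallel gripper is mounted at the origin on the work surface. World frame = base frame: x ahead of the robot, y to its left, z up, the work surface at z = 0. Lengths are in m, angles in rad, forces in N, time in s.
With the tool pointing down it reaches from about 0.4 to 0.825 m from the base axis. Payload 7 kg.
Tool frame: the origin (TCP) lies on the centre line of the jaws, within the pads' length; the fingertips stand arm.tip_reach ahead of it and the grasp point (between the pads) lies 5 mm behind it (arm.tip_reach is the distance from the TCP to the fingertips, in m); z points along the fingers, y is the line along which they close (so a half turn about z gives the same grasp; the last joint's range is limited). The gripper opens to 88 mm and grips with 3 to 60 N. Pads are 19 mm wide; open, the fingers measure 130 mm over their backs; the gripper's body (78 mm by 193 mm) begins 47 mm behind the grasp point.
Start: joints at [1.415, 0.359, 0.012, 0, -1.224, -0.288], TCP at [0.29, 0.61, 0.241] pointing down, gripper open.
Joint ranges: [-3.07, 3.07], [-1.43, 2.12], [-1.02, 1.25], [-3.03, 1.67], [-3.05, -0], [-3.03, 3.03]. Speed limits (rad/s): [2.39, 2.39, 3.01, 3.14, 3.14, 3.14].

## Interface

Orientations are given as [roll, pitch, yaw] about the fixed x, y, z axes, in that order (R = Rz(yaw) Ry(pitch) Rx(roll)).
In Python, from station import status, optics, order, arm gives the robot as it stands. The module is installed in compiled form; this text tells all that it offers.
- The arm moves only by the shell command python3 -m jog 'ROWS' [FORCE]. ROWS is JSON, a list of rows, each a list of 3 entries, a list of its own where there are three numbers: the gripper command: -1 is shut, 1 is fully open, values between are in proportion, then the shift along the tool's x, y, z in mm, then the turn about the tool's z in rad. A call has 1 to 20 rows; each row is the pose to reach, as a shift and turn from the pose commanded when the call began, along the tool's axes at that moment; what a row does not reach only later rows make up. A row lasts 1/8 s, in which the tool goes at most 62.5 mm and 10.7 degrees, less where a joint would pass 70% of its speed; a pose out of reach is approached as far as the arm can. A call with a gripper value outside its range is refused whole. The fingers move at their own pace and stop on an object; FORCE is the grip in N (left out, the last holds). Time passes only in rows, so rows that repeat a pose let the fingers close. It gives the time, the measured TCP pose, the force, the opening and the grip force at its end, in the units of the state.
- status.get_state(): the state, without advancing time (a new reading comes with each control period).
- optics.grab_frame(name): name is "scene" or "top" or "wrist"; returns a dict with "color" (384x512x3 uint8, red, green, blue), "mtx" (3x3 intrinsics, pixels), "k1" (the pictures are not rectified: a ray, as slopes to the right and down, at radius r is drawn at 1 + k1 r^2 times it, then the intrinsics apply), "cam_to_world" (4x4, takes a point from camera to world coordinates). Camera axes: x right, y down, z forward; pixel columns grow to the right and rows downward; lengths in m; the calibration is good to about 2 mm. A picture is of the moment at which its call begins. There is no depth.
- order.job_done(): hands the job in; it is judged then, once.
The state is a dict: "t": time; "q": joint angles; "qd": joint speeds; "joint_efforts": joint torques, N m; "eef_pos": TCP position; "ee_rot": TCP orientation; "force": force on the tool from outside, world axes, zero at the start; "moment": the same for the moment, N m; "width": finger opening in m; "gripper_force": force on a finger pad.
Only numpy, scipy, OpenCV 4.12 (cv2) and the standard library are available. Lean on these libraries where they do the work, as an engineer would, in place of code of your own. Each camera call takes 0.05 s, during which the arm holds its last target. There are 200 camera calls.

## Task

Press down the flat paddle at one end of the bead dispenser's rocking lever so that the gate at its other end lifts, and keep it down until all three wooden beads have rolled into the baking mold; then let it up so that the gate is shut again. Use only the fingertips: do not touch the beads or the gate, pick nothing up, and leave the mold, pencil cup, sanding block and bead caddy where they stand.

Things in the scene. Friction and masses are not known exactly. Their poses are not given: they have to be found in the camera images.
- dispenser: birch bead dispenser fixed to the bench: base plate 150 x 110 x 12 mm and a clear-sided chute that runs down along the dispenser's own +x axis at 12 degrees; two posts (171 mm tall overall) at its x = -10 mm carry the rocking lever above the chute. Origin at the centre of the base plate's underside, z up. Its yaw differs from run to run; its +x points roughly to the robot's right (-y)
- rocker (a joint): rocking lever's angle in rad: 0 = level, gate shut (a return spring holds it there); grows as the paddle is pressed down, to a stop at 0.40. The gate begins to let beads past at about 0.27; past 0.33 they pass freely. The spring needs about 2 N on the paddle to start and about 4 N at the stop, and shuts the gate by itself when the paddle is let go. All three beads are through in about 2 s
- press (a point): centre of the upper face of the flat wooden paddle on the lever's end on the uphill (-x) side of the dispenser; the paddle is 56 mm along the lever, 70 mm across, 8 mm thick. The point is 142 mm from the lever's pivot along the lever and 11 mm above its line; 173 mm above the bench when level, about 55 mm lower when fully pressed
- pivot (a point): lever's pivot, on the dispenser at x = -10 mm, y = 0, z = 162 mm; the lever turns about the dispenser's y axis
- gate_foot (a point): middle of the lower edge of the gate, an upright wooden gate plate, 34 mm wide, 84 mm tall, 5 mm thick, hanging from the lever's other end 73 mm beyond the pivot. It holds the beads back when down; not to be touched
- mouth (a point): lower lip of the chute, where beads roll out, 62 mm above the bench
- bead1: wooden bead, a 32 mm ball of 12 g with a thin dark hole mark; origin at its centre. Starts lowest, against the gate in the dispenser's chute
- bead2: wooden bead, a 32 mm ball of 12 g with a thin dark hole mark; origin at its centre. Starts second in the dispenser's chute
- bead3: wooden bead, a 32 mm ball of 12 g with a thin dark hole mark; origin at its centre. Starts third, uppermost in the dispenser's chute
- mold: silicone baking mold below the chute's mouth, open at the top, 160 x 130 x 45 mm (148 mm over its two side flanges), walls 5 mm, six shallow cavities with 8 mm ribs; loose, 0.25 kg; origin at the centre of its underside
- cup: stainless pencil cup, 72 mm across, 100 mm tall, three pencils standing 25 mm above it; loose; origin at the centre of its underside; leave alone
- block: smooth birch sanding block, 100 x 60 x 30 mm, loose; origin at the centre of its underside; leave alone
- caddy: flip-top plastic bead caddy, closed, 122 x 82 x 36 mm, loose; origin at the centre of its underside; leave alone

How it is judged:
On the way, in this order (a step that is already met when the one before it is completed fails the run):
1. the paddle is pressed down by the fingers and the gate is lifting (value of joint rocker above 0.2 rad and contact force between the fingers and rocker_c1 above 0.5 N), for 0.1 s.
2. all three beads are down in the mold while the paddle is still held down (value of joint rocker above 0.15 rad and x of bead1 in the frame of mold between -0.075 and 0.075 m and y of bead1 in the frame of mold between -0.06 and 0.06 m and z of bead1 in the frame of mold between 0 and 0.04 m and x of bead2 in the frame of mold between -0.075 and 0.075 m and y of bead2 in the frame of mold between -0.06 and 0.06 m and z of bead2 in the frame of mold between 0 and 0.04 m and x of bead3 in the frame of mold between -0.075 and 0.075 m and y of bead3 in the frame of mold between -0.06 and 0.06 m and z of bead3 in the frame of mold between 0 and 0.04 m), for 0.1 s.
At the end, for the whole second after the job is handed in: All three beads lie inside the mold (centres within its walls and below 40 mm over its underside) and are at rest (under 50 mm/s); the lever is back within 0.05 rad of level, gate shut; the mold stands flat within 30 mm of where it was, and cup, block and caddy are within 30 mm of where they were (x of bead1 in the frame of mold between -0.075 and 0.075 m and y of bead1 in the frame of mold between -0.06 and 0.06 m and z of bead1 in the frame of mold between 0 and 0.04 m and x of bead2 in the frame of mold between -0.075 and 0.075 m and y of bead2 in the frame of mold between -0.06 and 0.06 m and z of bead2 in the frame of mold between 0 and 0.04 m and x of bead3 in the frame of mold between -0.075 and 0.075 m and y of bead3 in the frame of mold between -0.06 and 0.06 m and z of bead3 in the frame of mold between 0 and 0.04 m and linear speed of each of bead1, bead2, bead3 below 0.05 m/s and value of joint rocker below 0.05 rad and distance of each of mold, cup, block, caddy from where it was at the start of the episode below 0.03 m and angle between mold's own z axis and vertical below 0.1 rad); the robot touches nothing.
It fails at once if a bead is touched by the robot (contact force between any of the arm, the fingers and bead1 above 0.1 N or contact force between any of the arm, the fingers and bead2 above 0.1 N or contact force between any of the arm, the fingers and bead3 above 0.1 N).
It fails at once if the gate is touched by the robot (contact force between any of the arm, the fingers and rocker_c2 above 0.3 N).
It fails at once if the mold is shifted more than 30 mm or lifted (distance of mold from where it was at the start of the episode above 0.03 m).
It fails at once if the cup, block or caddy is shifted more than 30 mm, lifted or tipped (distance of any of cup, block, caddy from where it was at the start of the episode above 0.03 m or angle between any of cup, block, caddy's own z axis and vertical above 0.3 rad).
It also fails if it takes over 32 s, if anything falls off the work surface, if the arm or the gripper's body presses on something with over 40 N, if the wrist force passes 120 N, or if a joint passes its speed limit or range.

## Working session

There is one attempt and no reset: what is moved stays moved. The work goes in short steps, Python scripts to look and compute and a shell command to move; the robot and the scene stay as the last step left them, time stands still between calls to the robot, and variables do not carry over. Pictures are saved under pics/ and viewed, at most 10 in all, crops included, and the job is handed in when it is done.

```bash
mkdir -p pics; python3 - <<'E'
from station import status, optics, order, arm
import cv2,numpy as np
s=status.get_state(); print(s, arm.tip_reach)
for n in("scene","top"):
    f=optics.grab_frame(n); cv2.imwrite(f"pics/{n}0.png",f["color"][:,:,::-1])
    np.savez(f"{n}0.npz",**f); print(n,f["mtx"],f["k1"],f["cam_to_world"])
E
```

```text
{'t': 0.0, 'q': array([ 1.41507260e+00,  3.59348916e-01,  1.10571598e-02, -3.55485967e-04,
       -1.22404427e+00, -2.88115961e-01]), 'qd': array([ 0.00098419,  0.00120726, -0.00042728,  0.00159361, -0.00017881,
        0.00238848]), 'joint_efforts': array([-2.02747979e-03, -5.82716238e+01,  2.93054706e+01,  6.99694276e+00,
        6.95110793e-03, -1.55839580e-04]), 'eef_pos': array([0.28966539, 0.60918765, 0.23964549]), 'ee_rot': array([ 3.14002146e+00, -1.17136643e-04, -4.43960666e-01]), 'force': array([-0.25058035, -0.41294047, -0.33351703]), 'moment': array([0.02006869, 0.02004551, 0.02853278]), 'gripper_force': 0.0, 'width': 0.08811360273389686} 0.014
scene [[352.55900157   0.         259.25035643]
 [  0.         352.55900157 193.77104128]
 [  0.           0.           1.        ]] 0.0016573723416153964 [[ 7.40061648e-01  5.71461735e-01 -3.54598705e-01  8.21616873e-01]
 [ 6.72539037e-01 -6.28810748e-01  3.90241319e-01 -1.87190168e-01]
 [ 3.25042305e-05 -5.27284106e-01 -8.49689044e-01  7.23187325e-01]
 [ 0.00000000e+00  0.00000000e+00  0.00000000e+00  1.00000000e+00]]
top [[478.17829617   0.         252.62492295]
 [  0.         478.17829617 199.46858213]
 [  0.           0.           1.        ]] 0.03235520750493542 [[-0.0243902  -0.98918051  0.1446618   0.41798792]
 [-0.99967686  0.02309623 -0.01061768  0.10314606]
 [ 0.00716166 -0.14487402 -0.98942419  1.17466281]
 [ 0.          0.          0.          1.        ]]
```

View pics/scene0.png

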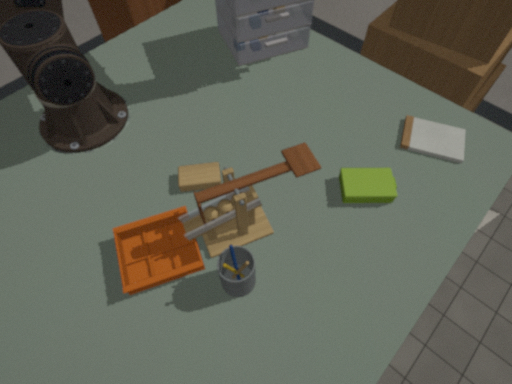

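View pics/top0.png

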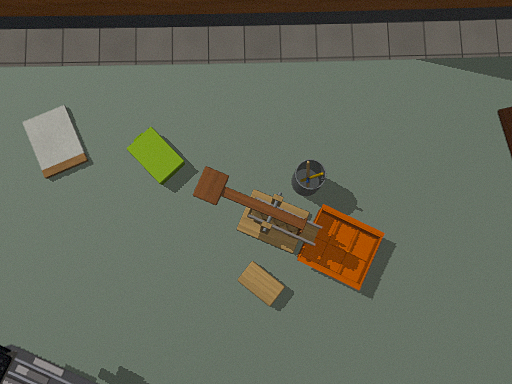

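The top view shows the paddle at about (211,186), with the lever running to about (305,225) and the green caddy at (155,155). In the scene view the paddle is at about (301,159).

```bash
cat > h.py <<'E'
import numpy as np,cv2
def ray(f,p):
    k=f["mtx"];d=np.array([float(f["k1"]),0,0,0])
    u=cv2.undistortPoints(np.array([[p]],float),k,d)[0,0]
    T=f["cam_to_world"];return T[:3,3],T[:3,:3]@np.r_[u,1]
def atz(f,p,z):
    o,d=ray(f,p);return o+d*(z-o[2])/d[2]
E
python3 - <<'E'
import numpy as np,cv2
from h import *
for n,seed in(("top",(211,186)),("scene",(301,159))):
    f=dict(np.load(n+"0.npz"));im=f["color"]
    hsv=cv2.cvtColor(im,cv2.COLOR_RGB2HSV)
    c=hsv[seed[1],seed[0]];print(n,c)
    m=((hsv[...,0]<20)&(hsv[...,1]>110)).astype(np.uint8)
    m=cv2.morphologyEx(m,cv2.MORPH_OPEN,np.ones((13,13)) if n=="top" else np.ones((11,11)))
    _,l=cv2.connectedComponents(m); b=(l==l[seed[1],seed[0]]).astype(np.uint8)
    cs,_=cv2.findContours(b,0,2); r=cv2.minAreaRect(cs[0]); print(r,b.sum())
    bp=cv2.boxPoints(r);print(bp)
    for p in bp: print(atz(f,p,.173).round(4))
    print("centre",atz(f,r[0],.173).round(4))
t=dict(np.load("top0.npz"))
a=atz(t,(305,225),.17);b=atz(t,(228,192),.17);print(a,b,np.arctan2(*(a-b)[1::-1]))
print("caddy",atz(t,(155,155),.036))
E
```

```text
top [ 12 153 110]
((210.5, 185.0), (30.0, 27.0), 90.0) 754
[[197. 170.]
 [224. 170.]
 [224. 200.]
 [197. 200.]]
[0.6307 0.2095 0.173 ]
[0.6294 0.1519 0.173 ]
[0.5647 0.153  0.173 ]
[0.566 0.21  0.173]
centre [0.5976 0.1811 0.173 ]
scene [ 13 147 111]
((300.5, 159.5), (27.0, 29.0), 90.0) 698
[[286. 146.]
 [315. 146.]
 [315. 173.]
 [286. 173.]]
[0.5559 0.185  0.173 ]
[0.5989 0.2241 0.173 ]
[0.6393 0.1715 0.173 ]
[0.5984 0.1343 0.173 ]
centre [0.5987 0.1781 0.173 ]
[ 0.50793174 -0.01667035  0.17      ] [0.58215352 0.14434616 0.17      ] -2.002725136561627
caddy [0.69929337 0.32565347 0.036     ]
```

```bash
python3 -m jog '[[-1,[20,11,0],0.1],[-1,[60,33,0],0.23],[-1,[100,55,0],0.36],[-1,[140,77,0],0.5],[-1,[180,99,0],0.64],[-1,[220,121,0],0.78],[-1,[260,143,0],0.92],[-1,[300,165,0],1.06],[-1,[340,187,0],1.2],[-1,[380,209,0],1.34],[-1,[420,232,0],1.46],[-1,[450,248,0],1.55],[-1,[462,255,0],1.556],[-1,[462,255,0],1.556],[-1,[462,255,0],1.556]]'
python3 - <<'E'
from station import status, optics
import cv2,numpy as np
s=status.get_state(); print(s["t"],s["eef_pos"],s["ee_rot"],s["force"],s["width"])
ims=[]
for n in("scene","wrist"):
    f=optics.grab_frame(n); np.savez(f"{n}1.npz",**f); ims.append(f["color"][:,:,::-1])
a=cv2.resize(ims[0][60:330,90:360],(400,400)); b=cv2.resize(ims[1],(400,300))
cv2.imwrite("pics/c1.png",np.hstack([a,np.vstack([b,np.zeros((100,400,3),np.uint8)])]))
E
```

```text
t: 1.98
eef_pos: [0.5971, 0.1816, 0.2404]
ee_rot: [3.141, -0.0, -1.998]
force: [-0.1, 0.5, 0.1]
width: 0.0003
gripper_force: 0.0
1.975 [0.59714957 0.18155296 0.24043006] [ 3.14131556e+00 -4.75354176e-05 -1.99842231e+00] [-0.14861513  0.54635338  0.1409052 ] 0.0003296221444594237
```

View pics/c1.png

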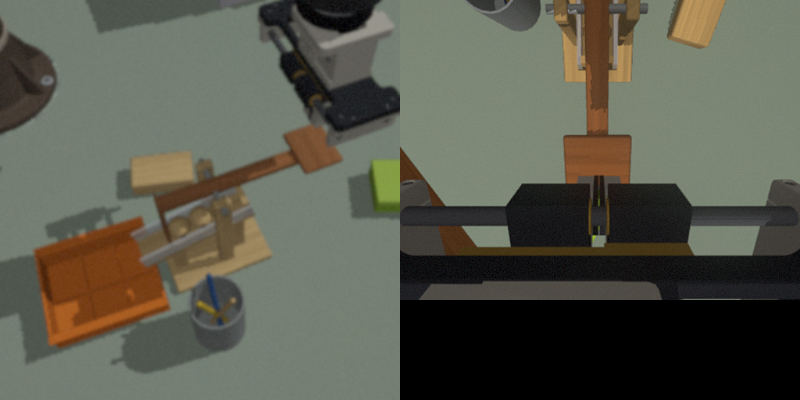

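The view is centred: the paddle's near edge is at about (598,135) in the combined picture, on the line of the fingers. I'll check the tip's projection before I go down.

```bash
python3 - <<'E'
import numpy as np,cv2
from h import *
for n in("scene","wrist"):
    f=dict(np.load(n+"1.npz"));T=np.linalg.inv(f["cam_to_world"])
    P=np.array([[.597,.1815,.226],[.598,.180,.173],[.539,.051,.162],[.597,.1815,.282]])
    q=cv2.projectPoints(P,cv2.Rodrigues(T[:3,:3])[0],T[:3,3],f["mtx"],np.array([float(f["k1"]),0,0,0]))[0][:,0]
    print(n,q.round(0).tolist(), (((q-[90,60])*400/270) if n=="scene" else q*400/512+[400,0]).round(0).tolist())
f=dict(np.load("wrist1.npz"))
for p in[(565,135),(630,135)]: print(atz(f,((p[0]-400)*1.28,p[1]*1.28),.173))
E
```

```text
scene [[304.0, 140.0], [301.0, 159.0], [233.0, 186.0], [307.0, 119.0]] [[317.0, 119.0], [312.0, 146.0], [213.0, 186.0], [322.0, 87.0]]
wrist [[254.0, 238.0], [252.0, 206.0], [252.0, 10.0], [254.0, 297.0]] [[598.0, 186.0], [597.0, 161.0], [597.0, 8.0], [598.0, 232.0]]
[0.61548959 0.14145505 0.173     ]
[0.5561291  0.16847051 0.173     ]
```

```bash
python3 -m jog '[[-1,[0,0,25],0],[-1,[0,0,45],0],[-1,[0,0,53],0],[-1,[0,0,60],0],[-1,[0,0,70],0],[-1,[0,0,80],0],[-1,[0,0,90],0],[-1,[0,0,98],0],[-1,[0,0,103],0],[-1,[0,0,106],0],[-1,[0,0,106],0],[-1,[0,0,106],0],[-1,[0,0,106],0],[-1,[0,0,106],0],[-1,[0,0,106],0],[-1,[0,0,106],0],[-1,[0,0,106],0],[-1,[0,0,106],0],[-1,[0,0,106],0],[-1,[0,0,106],0]]'
python3 -m jog '[[-1,[0,0,0],0],[-1,[0,0,0],0],[-1,[0,0,0],0],[-1,[0,0,0],0],[-1,[0,0,0],0],[-1,[0,0,0],0],[-1,[0,0,0],0],[-1,[0,0,0],0],[-1,[0,0,0],0],[-1,[0,0,0],0],[-1,[0,0,0],0],[-1,[0,0,0],0]]'
python3 - <<'E'
from station import optics
import cv2,numpy as np
ims=[]
for n,(y,x) in(("scene",(100,90)),("top",(150,190))):
    f=optics.grab_frame(n); ims.append(cv2.resize(f["color"][y:y+210,x:x+210,::-1],(400,400),interpolation=cv2.INTER_CUBIC))
cv2.imwrite("pics/c2.png",np.hstack(ims))
E
```

```text
t: 4.58
eef_pos: [0.5976, 0.181, 0.1346]
ee_rot: [-3.142, 0.0, -2.0]
force: [1.1, -0.7, 4.2]
width: 0.0004
gripper_force: 1.8
t: 6.08
eef_pos: [0.5976, 0.1809, 0.1346]
ee_rot: [-3.142, 0.0, -2.0]
force: [0.8, -0.1, 3.1]
width: 0.0007
gripper_force: 1.8
```

View pics/c2.png

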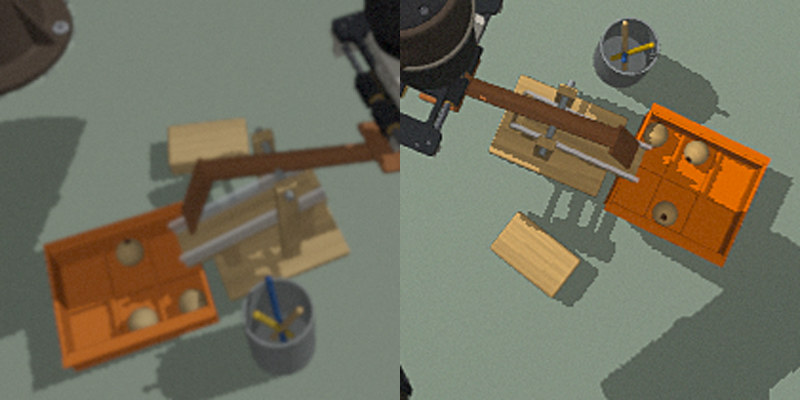

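All three beads are in the mold: (657,135), (695,152) and (664,213) in the right half. The chute is empty, so I'll let the lever up gently and back off.

```bash
python3 -m jog '[[-1,[0,0,-5],0],[-1,[0,0,-12],0],[-1,[0,0,-20],0],[-1,[0,0,-28],0],[-1,[0,0,-36],0],[-1,[0,0,-43],0],[-1,[0,0,-49],0],[-1,[0,0,-54],0],[-1,[0,0,-60],0],[-1,[0,0,-75],0],[-1,[0,0,-95],0],[-1,[0,0,-115],0],[-1,[0,0,-125],0],[-1,[0,0,-125],0],[-1,[0,0,-125],0],[-1,[0,0,-125],0]]'
python3 - <<'E'
from station import optics
import cv2,numpy as np
ims=[]
for n,(y,x) in(("scene",(100,90)),("top",(150,190))):
    f=optics.grab_frame(n); ims.append(cv2.resize(f["color"][y:y+210,x:x+210,::-1],(400,400),interpolation=cv2.INTER_CUBIC))
cv2.imwrite("pics/c3.png",np.hstack(ims))
E
```

```text
t: 8.18
eef_pos: [0.5972, 0.1808, 0.2587]
ee_rot: [3.141, -0.001, -2.0]
force: [0.1, -0.3, -0.4]
width: 0.0004
gripper_force: 0.0
```

View pics/c3.png

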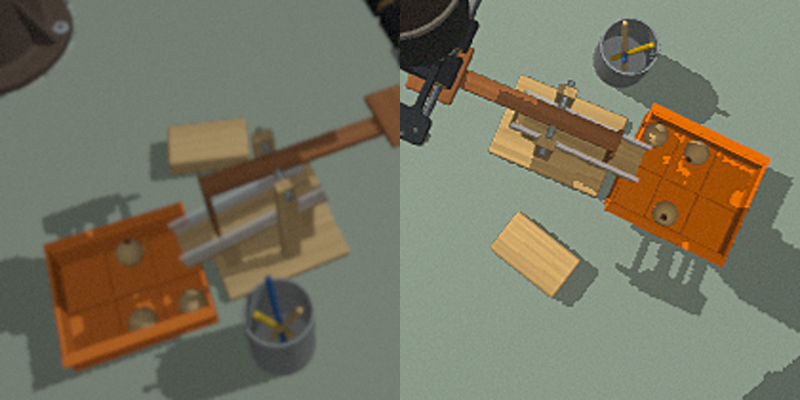

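The lever is level, the gate is shut and the beads sit exactly where they were in the last picture. The fingers are clear of everything.

```bash
python3 -c "
from station import order
print(order.job_done())"
```

```text
the job is handed in; nothing more can be done
None
```

The job is handed in: the paddle was pressed and held until all three beads were in the mold, then let up, and the last pictures show the gate shut, the beads at rest and the fingers clear; no verdict came back.

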